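Mix the sample and hold the reader's shutter open

TASK

Take the amber bottle with the red cap, turn it upside down to mix it, and set it down gently, upright, in the round well of the bench reader, letting go of it there. Then pull the reader's black spring-return shutter handle out until its yellow pointer lines up with the red mark, and finish while still holding it steady there, because it springs shut when released. Leave the other bottle, the beaker and the reader's red mark as they are.

Things in the scene. Friction and masses are not known exactly. Their poses are not given: they have to be found in the camera images.
- sample: Sample bottle: closed, amber, red cap, 100 mm tall, 0.09 to 0.18 kg, loose on the bench. Origin: centre of its underside; z points to the cap. Round body 44 mm in diameter up to 68 mm, cap 34 mm in diameter from 80 to 100 mm; centre of mass about 45 mm up. Over 2.2 rad (125 degrees) from upright, kept for a moment, counts as upside down.
- reader: Bench reader, a fixed cream instrument 220 mm deep (x) by 280 mm wide (y). Origin: centre of its underside; x points from its front (robot's side) to its back, y to its left, z up. The flat deck is 50 mm above the bench; along the back edge a housing, 70 mm deep and full width, rises to 85 mm above the bench. The shut shutter tab is 20 mm in front of its centre, 70 mm right.
- well (a point): Centre of the floor of the reader's round sample well, on the deck (50 mm above the bench), 40 mm in front of the reader's centre and 70 mm to its left. A dark ring, 60 mm inside and 72 mm outside diameter, 12 mm high, with a white floor. Axes as the reader's.
- shutter: Shutter slide, right on the deck. Handle: upright black tab, 12 mm thick (reader x), 34 mm wide (y), 4 to 50 mm above the deck. Origin: under the tab's centre, at deck level; axes as the reader's. A strap 20 mm wide, top 7 mm above the deck, runs back into the housing, 54 mm behind the shut tab. Pulls out along reader -x, 0 to 65 mm, against a spring: 3 N shut (as at start) plus 1 N per 10 mm.
- pointer (a point): Centre of the small yellow pointer bar (4 mm wide along reader x) on the shutter tab's right (-y) side, 25 mm from the tab's centre and at the same reader x, 6.5 mm above the deck. Moves with the shutter; axes as the reader's.
- mark (a point): Centre of the red mark, a small block (4 by 16 mm, its top 7.5 mm above the deck) on the white scale right of the shutter; this point is 6.5 mm above the deck, 15 mm further to the right (-y) than the pointer point. It is set 30 to 55 mm in front (-x) of the shut pointer. Lined up: pointer and mark have the same reader x. Axes as the reader's.
- spare: Bystander: a white bottle with a blue cap, same shape and size as the sample; leave it standing. Origin: centre of its underside.
- beaker: Bystander: an open white beaker, 64 mm in diameter at the rim, 75 mm tall; leave it standing. Origin: centre of its underside.
Mind the look-alikes: they are no part of the job. What is shaped like the sample but green, pink or turquoise is not meant.

How it is judged:
By the outcome, as a careful person would: the job done as asked, in the order asked, and still so for the second after the job is handed in, while the arm keeps its last pose, push and grip.
It also fails if it takes over 72 s, if anything falls off the work surface, if the arm or the gripper's body presses on something with over 40 N, if the wrist force passes 120 N, or if a joint passes its speed limit or range.

ROBOT

A 7-joint arm with a two-finger parallel gripper is mounted at the origin on the work surface. World frame = base frame: x ahead of the robot, y to its left, z up, the work surface at z = 0. Lengths are in m, angles in rad, forces in N, time in s.
With the tool pointing down it reaches from about 0.425 to 0.95 m from the base axis. Payload 4.7 kg.
Tool frame: the origin (TCP) lies midway between the tips of the shut fingers; the grasp point (between the pads) lies hold_point_z behind it (hold_point_z is the distance from the TCP to the grasp point, in m); x points along the fingers, y is the direction in which the jaws open and shut, and the axes are right-handed (so a half turn about x gives the same grasp; the last joint's range is limited). The gripper opens to 87 mm and grips with 3 to 60 N. Pads are 19 mm wide; open, the fingers measure 117 mm over their backs; the gripper's body (75 mm by 190 mm) begins 51 mm behind the grasp point.
Start: joints at [-1.178, 0.469, -0.049, 1.532, 0.024, 1.141, -0.082], TCP at [0.276, 0.616, 0.223] pointing down, gripper open.
Joint ranges: [-2.59, 2.59], [-0.33, 1.99], [-1.39, 1.29], [0.1, 2.45], [-1.04, 4.18], [0.21, 1.99], [-2.66, 2.66]. Speed limits (rad/s): [2.57, 2.57, 3.14, 3.14, 3.14, 3.14, 3.14].

INTERFACE

Orientations are given as a 3x3 rotation matrix whose columns are the frame's x, y, z axes.
In Python, from bench import * gives the robot as it stands.
- The arm moves only by the tool arm_command, never from a script. Its argument "plan" is a list of rows, each an object of numbers: "x", "y", "z": the shift along the world's x, y, z in units of 0.03 m (1.0 is 0.03 m); "ax", "ay", "az": the turn, a rotation vector about the world's x, y, z in units of 0.12 rad (1.0 is 0.12 rad); "fingers": the closure, from -1 (fully open) to 1 (shut). A call has 1 to 20 rows; each row shifts and turns the commanded pose from where the row before left it; what a row does not reach is not made up. A row lasts 1/10 s, in which the tool goes at most 50 mm and 8.59 degrees, less where a joint would pass 70% of its speed; a pose out of reach is approached as far as the arm can. A call with a number of a shift or a turn outside -1 to 1 is refused whole. A call with a gripper value outside its range is refused whole. The fingers move at their own pace and stop on an object; the grip force is fixed at half the most. Time passes only in rows, so rows that do not move let the fingers close. It gives the time, the measured TCP pose, the force and the opening at its end, in the units of the state.
- sense(): the state, without advancing time (a new reading comes with each control period).
- camera(name): name is "side" or "top" or "wrist"; returns a dict with "frame" (420x560x3 uint8, red, green, blue), "fx", "fy", "cx", "cy" (pixels), "world_from_camera" (4x4, takes a point from camera to world coordinates). Camera axes: x right, y down, z forward; pixel columns grow to the right and rows downward; lengths in m; the calibration is good to about 2 mm. A picture is of the moment at which its call begins. There is no depth.
- finish_job(): hands the job in, once; it reports no verdict.
The state is a dict: "time_s": time; "joint_pos": joint angles; "qd": joint speeds; "joint_torque": joint torques, N m; "tool_pos": TCP position; "orientation": TCP orientation; "ft_force": force on the tool from outside, world axes, zero at the start; "torque": the same for the moment, N m; "grip_width": opening from 0.0 (shut) to 1.0 (fully open).
Only numpy, scipy, OpenCV 4.12 (cv2) and the standard library are available. Lean on these libraries where they do the work, as an engineer would, in place of code of your own. Each camera call takes 0.05 s, during which the arm holds its last target.

## Working session

There is one attempt and no reset: what is moved stays moved. The work goes in short steps, Python scripts to look and compute and a tool call to move; the robot and the scene stay as the last step left them, time stands still between calls to the robot, and variables do not carry over. Pictures are saved under pics/ and viewed, and the job is handed in when it is done.

Besides the shell and the picture viewer there is one more tool, called after ">>>" in YAML: its name, and indented under it one key for each argument. arm_command: Moves the arm, as the interface text tells. Its arguments: {"type":"object","properties":{"plan":{"type":"array"}},"required":["plan"]}

```bash
mkdir -p pics; ls; cat > h.py <<'E'
from bench import *
import numpy as np, cv2
def snap(n,f):
    c=camera(n); cv2.imwrite('pics/'+f,c['frame'][:,:,::-1]); np.savez('pics/'+f+'.npz',**{k:np.array(v) for k,v in c.items()}); return c
def load(f): 
    return dict(np.load('pics/'+f+'.npz'))
def ray(c,u,v):
    T=np.array(c['world_from_camera']); d=T[:3,:3]@np.array([(u-c['cx'])/c['fx'],(v-c['cy'])/c['fy'],1]); return T[:3,3],d
def onz(c,u,v,z):
    o,d=ray(c,u,v); return o+d*(z-o[2])/d[2]
def proj(c,p):
    T=np.linalg.inv(np.array(c['world_from_camera'])); q=T[:3,:3]@np.array(p)+T[:3,3]; return c['fx']*q[0]/q[2]+c['cx'],c['fy']*q[1]/q[2]+c['cy']
E
python3 - <<'E'
from h import *
s=sense()
for k,v in s.items(): print(k,np.round(v,3).tolist())
try: print(hold_point_z)
except Exception as e: print(e)
for n in ['side','top','wrist']:
    c=snap(n,n+'0.png'); print(n,c['fx'],np.round(c['world_from_camera'],3).tolist())
E
python3 -c "
import bench;print([x for x in dir(bench) if x[0]!='_'])"
```

```text
pics
time_s 0.0
joint_pos [-1.178, 0.469, -0.049, 1.534, 0.024, 1.141, -0.082]
qd [-0.001, 0.001, -0.0, -0.0, 0.0, -0.001, 0.0]
joint_torque [0.001, -50.797, -0.08, -23.615, -0.061, 0.038, 0.0]
tool_pos [0.276, 0.615, 0.222]
orientation [[-0.001, 0.409, 0.912], [-0.002, 0.912, -0.409], [-1.0, -0.002, 0.0]]
ft_force [-0.623, 0.377, -0.415]
torque [0.003, 0.004, 0.012]
grip_width 0.997
0.0187
side 415.54122898483035 [[0.707, -0.51, 0.489, 0.187], [-0.707, -0.528, 0.471, -0.351], [0.018, -0.679, -0.734, 0.709], [0.0, 0.0, 0.0, 1.0]]
top 518.3941064498376 [[-0.022, -0.994, 0.105, 0.491], [-1.0, 0.022, -0.006, 0.036], [0.003, -0.105, -0.994, 1.226], [0.0, 0.0, 0.0, 1.0]]
wrist 333.8625005884328 [[0.409, 0.873, 0.267, 0.202], [0.913, -0.39, -0.122, 0.65], [-0.002, 0.294, -0.956, 0.384], [0.0, 0.0, 0.0, 1.0]]
['MotionError', 'camera', 'finish_job', 'hold_point_z', 'sense']
```

View pics/top0.png

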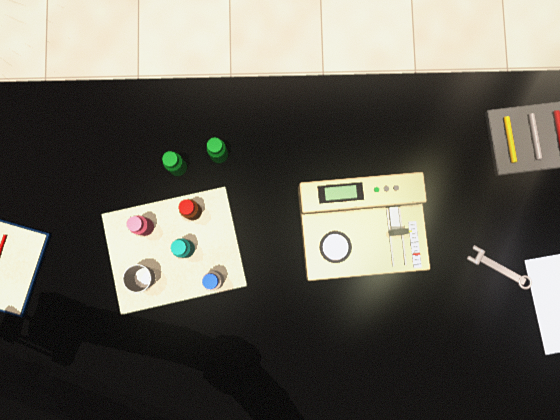

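View pics/side0.png

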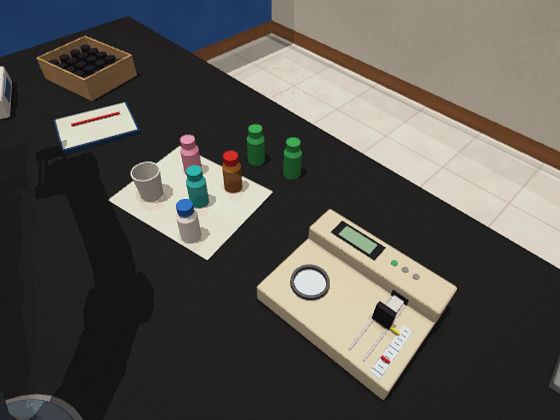

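View pics/wrist0.png

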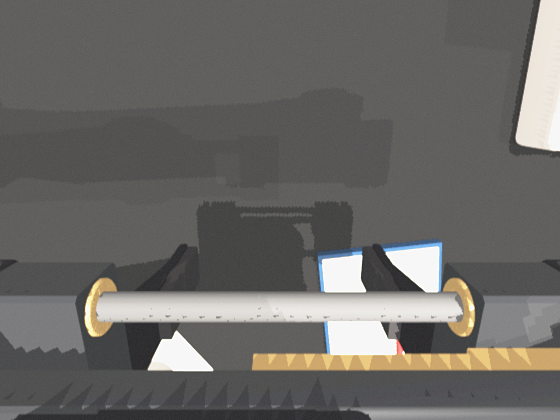

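Candidates (top view): red cap (188,208), pink (137,225), turquoise (181,247), green (173,162) and (216,149), white/blue (212,281). By the description it is the one at (188,208), side view (232,172). I'll check it in a crop and measure it, along with the reader.

```bash
python3 - <<'E'
from h import *
t=load('top0.png'); s=load('side0.png')
def crop(c,x,y,w,h,k): return cv2.resize(c['frame'][y:y+h,x:x+w],None,fx=k,fy=k,interpolation=cv2.INTER_CUBIC)
a=crop(s,170,115,140,140,3); b=crop(t,140,180,140,140,2)
a=crop(s,205,145,60,55,6); b=crop(t,295,170,140,115,3); b2=crop(s,335,280,110,115,4)
h=max(i.shape[0] for i in(a,b)); pad=lambda i:cv2.copyMakeBorder(i,0,h-i.shape[0],0,0,0)
cv2.imwrite('pics/cr0.png',np.hstack([pad(a),pad(b)])[:,:,::-1]); cv2.imwrite('pics/cr1.png',b2[:,:,::-1])
def blobs(c,lo,hi,name,mn=15):
    hsv=cv2.cvtColor(c['frame'],cv2.COLOR_RGB2HSV); m=cv2.inRange(hsv,np.array(lo),np.array(hi))
    n,l,st,ce=cv2.connectedComponentsWithStats(m)
    return [(tuple(np.round(ce[i],1)),st[i].tolist()) for i in range(1,n) if st[i,4]>=mn]
for nm,c in (('top',t),('side',s)):
    for col,lo,hi in (('red',(0,150,60),(8,255,255)),('red2',(172,150,60),(180,255,255)),('blue',(105,150,60),(125,255,255)),('teal',(80,120,60),(100,255,255)),('yel',(24,180,150),(33,255,255))):
        for x in blobs(c,lo,hi,col,4): print(nm,col,x, np.round(onz(c,*x[0],.1),3))
E
```

```text
top red ((np.float64(557.6), np.float64(123.5)), [554, 111, 6, 36, 112]) [ 0.789 -0.607  0.1  ]
top red ((np.float64(186.3), np.float64(207.0)), [179, 200, 16, 15, 202]) [0.62 0.22 0.1 ]
top red ((np.float64(2.1), np.float64(242.8)), [0, 235, 7, 20, 54]) [0.55  0.619 0.1  ]
top red ((np.float64(415.5), np.float64(254.0)), [414, 254, 4, 1, 4]) [ 0.506 -0.275  0.1  ]
top blue ((np.float64(31.5), np.float64(256.2)), [0, 219, 49, 95, 191]) [0.52  0.555 0.1  ]
top blue ((np.float64(214.4), np.float64(275.8)), [213, 275, 4, 3, 5]) [0.469 0.161 0.1  ]
top blue ((np.float64(216.8), np.float64(281.5)), [216, 279, 2, 6, 6]) [0.457 0.156 0.1  ]
top teal ((np.float64(180.3), np.float64(247.6)), [171, 239, 19, 18, 275]) [0.531 0.234 0.1  ]
top yel ((np.float64(510.6), np.float64(137.4)), [505, 117, 12, 45, 144]) [ 0.759 -0.5    0.1  ]
side red ((np.float64(94.6), np.float64(118.5)), [71, 112, 48, 14, 105]) [0.47  0.557 0.1  ]
side red ((np.float64(230.2), np.float64(157.9)), [223, 150, 16, 17, 217]) [0.613 0.217 0.1  ]
side red ((np.float64(385.0), np.float64(359.3)), [381, 356, 9, 8, 31]) [ 0.483 -0.291  0.1  ]
side blue ((np.float64(128.0), np.float64(19.1)), [0, 0, 271, 57, 9720]) [0.824 0.993 0.1  ]
side blue ((np.float64(111.1), np.float64(132.1)), [66, 102, 74, 49, 120]) [0.471 0.481 0.1  ]
side blue ((np.float64(59.6), np.float64(141.4)), [59, 139, 2, 6, 7]) [0.369 0.53  0.1  ]
side blue ((np.float64(62.0), np.float64(148.6)), [61, 146, 4, 5, 7]) [0.361 0.502 0.1  ]
side blue ((np.float64(184.4), np.float64(207.4)), [176, 199, 17, 18, 244]) [0.452 0.166 0.1  ]
side teal ((np.float64(196.3), np.float64(186.4)), [186, 165, 22, 43, 693]) [0.504 0.197 0.1  ]
side yel ((np.float64(394.3), np.float64(330.3)), [390, 327, 9, 8, 18]) [ 0.532 -0.274  0.1  ]
```

View pics/cr0.png

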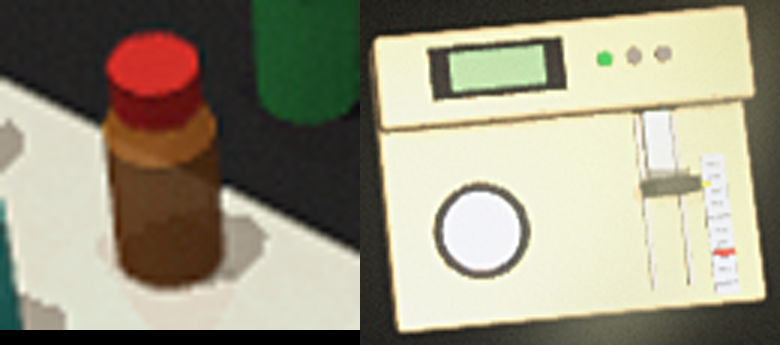

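View pics/cr1.png

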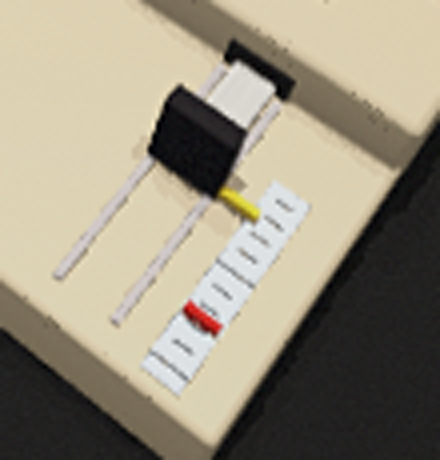

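```bash
cat > m.py <<'E'
from h import *
import sys
t=load('top0.png'); s=load('side0.png')
print('sample cap top',onz(t,186.8,207.3,.1).round(4),'side',onz(s,230.5,155.5,.1).round(4))
def ell(c,box):
    x,y,w,h=box; g=cv2.cvtColor(c['frame'],cv2.COLOR_RGB2HSV)[y:y+h,x:x+w]
    m=((g[:,:,1]<40)&(g[:,:,2]>150)).astype(np.uint8)
    cs,_=cv2.findContours(m,cv2.RETR_EXTERNAL,cv2.CHAIN_APPROX_NONE); k=max(cs,key=cv2.contourArea)
    e=cv2.fitEllipse(k); return (e[0][0]+x,e[0][1]+y),e[1]
for nm,c,b in(('top',t,(312,225,45,45)),('side',s,(285,258,50,50))):
    e=ell(c,b); print(nm,'well',e,onz(c,*e[0],.05).round(4))
# deck outline in top
hsv=cv2.cvtColor(t['frame'],cv2.COLOR_RGB2HSV)
m=cv2.inRange(t['frame'],np.array((150,140,100)),np.array((255,255,255))); m[:160]=0;m[300:]=0;m[:,:280]=0;m[:,450:]=0
m=cv2.morphologyEx(m,cv2.MORPH_CLOSE,np.ones((25,25)))
cs,_=cv2.findContours(m,cv2.RETR_EXTERNAL,cv2.CHAIN_APPROX_NONE);k=max(cs,key=cv2.contourArea)
ap=cv2.approxPolyDP(k,4,True)[:,0]
for p in ap: print(p,onz(t,*p,.05).round(4),onz(t,*p,.085).round(4))
# front edge fit: for columns 320..420 lowest mask row
pts=np.array([onz(t,u,np.where(m[:,u])[0].max()+.5,.05)[:2] for u in range(315,422)])
vx,vy,x0,y0=cv2.fitLine(pts.astype(np.float32),cv2.DIST_HUBER,0,.01,.01).ravel(); print('front dir',vx,vy,'yaw',np.arctan2(-vx/np.sign(vy),abs(vy)),x0,y0)
# mark / pointer
for nm,c in(('top',t),('side',s)):
    hs=cv2.cvtColor(c['frame'],cv2.COLOR_RGB2HSV)
    box=(380,200,50,75) if nm=='top' else (370,310,60,70)
    x,y,w,h=box; r=hs[y:y+h,x:x+w]
    for col,mm in(('red',((r[:,:,0]<8)|(r[:,:,0]>172))&(r[:,:,1]>110)&(r[:,:,2]>100)),('yel',(r[:,:,0]>22)&(r[:,:,0]<34)&(r[:,:,1]>140)&(r[:,:,2]>120))):
        v,u=np.where(mm)
        if len(u): print(nm,col,len(u),u.mean()+x,v.mean()+y,onz(c,u.mean()+x,v.mean()+y,.0572).round(4))
E
python3 m.py
```

```text
sample cap top [0.619  0.2193 0.1   ] side [0.6187 0.2228 0.1   ]
top well ((334.0, 247.0), (52.07398223876953, 52.07398223876953)) [ 0.5268 -0.1054  0.05  ]
side well ((309.57909774780273, 282.08197593688965), (24.351411819458008, 31.21107292175293)) [ 0.5277 -0.1035  0.05  ]
[422 172] [ 0.6945 -0.3139  0.05  ] [ 0.6884 -0.3035  0.085 ]
[301 182] [ 0.6773 -0.0348  0.05  ] [ 0.6718 -0.0326  0.085 ]
[308 280] [ 0.4541 -0.0443  0.05  ] [ 0.4552 -0.0419  0.085 ]
[429 269] [ 0.4725 -0.3181  0.05  ] [ 0.4731 -0.3075  0.085 ]
front dir 0.06553202 -0.9978505 yaw 0.06557901 0.4618509 -0.1798391
top red 12 416.0 253.5 [ 0.5079 -0.2885  0.0572]
top yel 1 409.0 231.0 [ 0.5589 -0.2753  0.0572]
side red 34 384.8235294117647 359.05882352941177 [ 0.5043 -0.2866  0.0572]
side yel 30 394.26666666666665 330.26666666666665 [ 0.5563 -0.269   0.0572]
```

>>> arm_command:
  plan:
    - {"x":0.5,"y":-0.8,"z":0.3,"az":0.5}
    - {"x":0.7,"y":-1,"z":0.3,"az":0.5}
    - {"x":0.7,"y":-1,"z":0.3,"az":0.5}
    - {"x":0.7,"y":-1,"z":0.3,"az":0.5}
    - {"x":0.7,"y":-1,"az":0.5}
    - {"x":0.7,"y":-1,"az":0.5}
    - {"x":0.7,"y":-1,"az":0.5}
    - {"x":0.7,"y":-1,"az":0.5}
    - {"x":0.7,"y":-1,"az":0.5}
    - {"x":0.7,"y":-1,"az":0.5}
    - {"x":0.7,"y":-1,"az":0.5}
    - {"x":0.7,"y":-1,"az":0.5}
    - {"x":0.7,"y":-1,"az":0.3}
    - {}

```text
validation failed for argument at $.pl...
```

>>> arm_command:
  plan:
    - {"x":0.5,"y":-0.8,"z":0.3,"ax":0,"ay":0,"az":0.5,"fingers":-1}
    - {"x":0.7,"y":-1,"z":0.3,"ax":0,"ay":0,"az":0.5,"fingers":-1}
    - {"x":0.7,"y":-1,"z":0.3,"ax":0,"ay":0,"az":0.5,"fingers":-1}
    - {"x":0.7,"y":-1,"z":0.3,"ax":0,"ay":0,"az":0.5,"fingers":-1}
    - {"x":0.7,"y":-1,"z":0,"ax":0,"ay":0,"az":0.5,"fingers":-1}
    - {"x":0.7,"y":-1,"z":0,"ax":0,"ay":0,"az":0.5,"fingers":-1}
    - {"x":0.7,"y":-1,"z":0,"ax":0,"ay":0,"az":0.5,"fingers":-1}
    - {"x":0.7,"y":-1,"z":0,"ax":0,"ay":0,"az":0.5,"fingers":-1}
    - {"x":0.7,"y":-1,"z":0,"ax":0,"ay":0,"az":0.5,"fingers":-1}
    - {"x":0.7,"y":-1,"z":0,"ax":0,"ay":0,"az":0.5,"fingers":-1}
    - {"x":0.7,"y":-1,"z":0,"ax":0,"ay":0,"az":0.5,"fingers":-1}
    - {"x":0.7,"y":-1,"z":0,"ax":0,"ay":0,"az":0.5,"fingers":-1}
    - {"x":0,"y":0,"z":0,"ax":0,"ay":0,"az":0,"fingers":-1}

```text
time_s: 1.45
tool_pos: [0.5258, 0.2553, 0.2583]
orientation: [[0.001, -0.285, 0.959], [-0.003, 0.959, 0.285], [-1.0, -0.004, 0.0]]
ft_force: [0.5, -0.4, 1.0]
grip_width: 1.001
```

```bash
python3 - <<'E'
from h import *
import itertools
from scipy.spatial.transform import Rotation as Ro
s=sense(); q=np.array(s['joint_pos']); print(q.round(3)); 
q0=np.array([-1.178,.469,-.049,1.534,.024,1.141,-.082]);R0=np.array([[-0.001,0.409,0.912],[-0.002,0.912,-0.409],[-1,-0.002,0]])
R=np.array(s['orientation'])
for sg in itertools.product([1,-1],repeat=7):
    f=lambda q:(Ro.from_rotvec([0,0,sg[0]*q[0]])*Ro.from_rotvec([0,sg[1]*q[1],0])*Ro.from_rotvec([0,0,sg[2]*q[2]])*Ro.from_rotvec([0,sg[3]*q[3],0])*Ro.from_rotvec([0,0,sg[4]*q[4]])*Ro.from_rotvec([0,sg[5]*q[5],0])*Ro.from_rotvec([0,0,sg[6]*q[6]])).as_matrix()
    C0=f(q0).T@R0;C=f(q).T@R
    d=np.linalg.norm(C-C0)
    if sg[1]==sg[3]==sg[5]==1 and d<.1: print(sg,d.round(4),C.round(2).tolist())
E
```

```text
[-0.514  0.292 -0.016  1.711  0.009  1.14   1.327]
(-1, 1, 1, 1, 1, 1, -1) 0.0977 [[0.01, -1.0, -0.04], [-0.0, 0.04, -1.0], [1.0, 0.01, -0.0]]
(-1, 1, -1, 1, 1, 1, -1) 0.0646 [[0.02, -1.0, -0.01], [-0.0, 0.01, -1.0], [1.0, 0.02, -0.0]]
(-1, 1, -1, 1, -1, 1, -1) 0.0011 [[0.0, -1.0, -0.0], [0.0, 0.0, -1.0], [1.0, 0.0, 0.0]]
```

>>> arm_command:
  plan:
    - {"x":0.8,"y":-0.3,"z":0,"ax":0,"ay":0,"az":0,"fingers":-1}
    - {"x":0.8,"y":-0.3,"z":-0.3,"ax":0,"ay":0,"az":0,"fingers":-1}
    - {"x":0.8,"y":-0.3,"z":-0.5,"ax":0,"ay":0,"az":0,"fingers":-1}
    - {"x":0.7,"y":-0.25,"z":-0.5,"ax":0,"ay":0,"az":0,"fingers":-1}
    - {"x":0,"y":0,"z":-0.5,"ax":0,"ay":0,"az":0,"fingers":-1}
    - {"x":0,"y":0,"z":0,"ax":0,"ay":0,"az":0,"fingers":-1}

```text
time_s: 2.05
tool_pos: [0.6131, 0.2273, 0.2014]
orientation: [[-0.006, -0.294, 0.956], [-0.002, 0.956, 0.294], [-1.0, 0.0, -0.006]]
ft_force: [-1.1, -0.7, 0.3]
grip_width: 1.0
```

```bash
python3 - <<'E'
from h import *
s=sense(); print(np.round(s['joint_pos'],3),np.round(s['tool_pos'],4))
a=snap('wrist','w1.png')['frame'];b=snap('side','s1.png')['frame'][60:270,80:360]
b=cv2.resize(b,(560,420))
cv2.imwrite('pics/ws1.png',cv2.resize(np.hstack([a,b]),(800,300))[:,:,::-1])
E
```

```text
[-0.426  0.453  0.009  1.608 -0.006  1.087  1.454] [0.6131 0.2273 0.2014]
```

View pics/ws1.png

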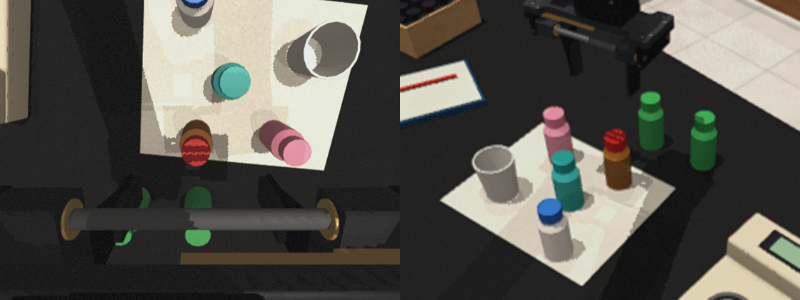

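>>> arm_command:
  plan:
    - {"x":0.2,"y":-0.2,"z":-0.6,"ax":0,"ay":0,"az":0,"fingers":-1}
    - {"x":0,"y":0,"z":-0.8,"ax":0,"ay":0,"az":0,"fingers":-1}
    - {"x":0,"y":0,"z":-0.8,"ax":0,"ay":0,"az":0,"fingers":-1}
    - {"x":0,"y":0,"z":-0.4,"ax":0,"ay":0,"az":0,"fingers":-1}
    - {"x":0,"y":0,"z":0,"ax":0,"ay":0,"az":0,"fingers":-1}
    - {"x":0,"y":0,"z":0,"ax":0,"ay":0,"az":0,"fingers":-1}
    - {"x":0,"y":0,"z":0,"ax":0,"ay":0,"az":0,"fingers":-1}

```text
time_s: 2.85
tool_pos: [0.6222, 0.222, 0.1284]
orientation: [[0.003, -0.294, 0.956], [0.001, 0.956, 0.294], [-1.0, 0.0, 0.003]]
ft_force: [0.6, 0.2, -0.4]
grip_width: 1.001
```

>>> arm_command:
  plan:
    - {"x":-0.1,"y":0,"z":-0.6,"ax":0,"ay":0,"az":0,"fingers":-1}
    - {"x":0,"y":0,"z":-0.7,"ax":0,"ay":0,"az":0,"fingers":-1}
    - {"x":0,"y":0,"z":-0.7,"ax":0,"ay":0,"az":0,"fingers":-1}
    - {"x":0,"y":0,"z":-0.6,"ax":0,"ay":0,"az":0,"fingers":-1}
    - {"x":0,"y":0,"z":-0.3,"ax":0,"ay":0,"az":0,"fingers":-1}
    - {"x":0,"y":0,"z":0,"ax":0,"ay":0,"az":0,"fingers":-1}
    - {"x":0,"y":0,"z":0,"ax":0,"ay":0,"az":0,"fingers":0.2}
    - {"x":0,"y":0,"z":0,"ax":0,"ay":0,"az":0,"fingers":1}
    - {"x":0,"y":0,"z":0,"ax":0,"ay":0,"az":0,"fingers":1}
    - {"x":0,"y":0,"z":0,"ax":0,"ay":0,"az":0,"fingers":1}
    - {"x":0,"y":0,"z":0,"ax":0,"ay":0,"az":0,"fingers":1}
    - {"x":0,"y":0,"z":0,"ax":0,"ay":0,"az":0,"fingers":1}

```text
time_s: 4.05
tool_pos: [0.6184, 0.2215, 0.0398]
orientation: [[0.0, -0.294, 0.956], [0.0, 0.956, 0.294], [-1.0, 0.0, 0.0]]
ft_force: [-0.5, 0.9, 1.5]
grip_width: 0.54
```

```bash
python3 - <<'E'
from h import *
s=sense(); print(np.round(s['joint_pos'],3),np.round(s['tool_pos'],4),s['grip_width'],np.round(s['ft_force'],1))
b=snap('side','s2.png')['frame'][60:270,80:360]
cv2.imwrite('pics/s2c.png',cv2.resize(b,(560,420))[:,:,::-1])
E
```

```text
[-0.411  0.63   0.005  1.73  -0.004  0.782  1.464] [0.6184 0.2215 0.0398] 0.5404287050354889 [-0.5  0.9  1.5]
```

View pics/s2c.png

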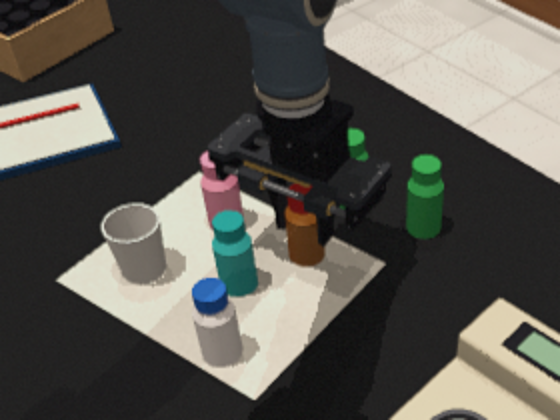

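The picture shows the gripper around the amber bottle at (305,225). Next I let it close fully, then lift.

>>> arm_command:
  plan:
    - {"x":0,"y":0,"z":0,"ax":0,"ay":0,"az":0,"fingers":1}
    - {"x":0,"y":0,"z":0,"ax":0,"ay":0,"az":0,"fingers":1}
    - {"x":0,"y":0,"z":0,"ax":0,"ay":0,"az":0,"fingers":1}
    - {"x":0,"y":0,"z":0.2,"ax":0,"ay":0,"az":0,"fingers":1}
    - {"x":0,"y":0,"z":0.5,"ax":0,"ay":0,"az":0,"fingers":1}
    - {"x":0,"y":0,"z":0.7,"ax":0,"ay":0,"az":0,"fingers":1}
    - {"x":0,"y":0,"z":0.8,"ax":0,"ay":0,"az":0,"fingers":1}
    - {"x":0,"y":0,"z":0.8,"ax":0,"ay":0,"az":0,"fingers":1}
    - {"x":0,"y":0,"z":0.8,"ax":0,"ay":0,"az":0,"fingers":1}
    - {"x":-0.3,"y":-0.5,"z":0.8,"ax":0,"ay":0,"az":0,"fingers":1}
    - {"x":-0.3,"y":-0.5,"z":0.8,"ax":0,"ay":0,"az":0,"fingers":1}
    - {"x":-0.3,"y":-0.5,"z":0.8,"ax":0,"ay":0,"az":0,"fingers":1}
    - {"x":-0.3,"y":-0.5,"z":0.8,"ax":0,"ay":0,"az":0,"fingers":1}
    - {"x":0,"y":0,"z":0.5,"ax":0,"ay":0,"az":0,"fingers":1}
    - {"x":0,"y":0,"z":0,"ax":0,"ay":0,"az":0,"fingers":1}

```text
time_s: 5.6
tool_pos: [0.5836, 0.1609, 0.2685]
orientation: [[0.006, -0.293, 0.956], [0.002, 0.956, 0.293], [-1.0, 0.0, 0.007]]
ft_force: [-0.4, 0.5, -1.1]
grip_width: 0.494
```

```bash
python3 - <<'E'
from h import *
s=sense(); print(np.round(s['joint_pos'],4).tolist(),np.round(s['tool_pos'],4),s['grip_width'],np.round(s['ft_force'],1))
snap('side','s3.png');
E
```

```text
[-0.3564, 0.3145, 0.0228, 1.6559, -0.0075, 1.1647, 1.5358] [0.5836 0.1609 0.2685] 0.49388176614406276 [-0.4  0.5 -1.1]
```

View pics/s3.png

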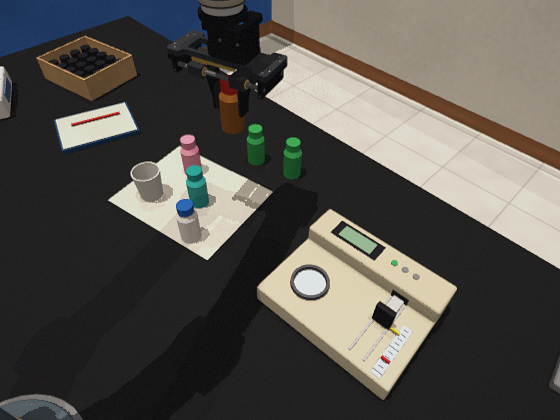

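```bash
cat > k.py <<'E'
from h import *
from scipy.spatial.transform import Rotation as Ro
C=np.array([[0,-1,0],[0,0,-1],[1,0,0.]])
rz=lambda a:Ro.from_rotvec([0,0,a]).as_matrix(); ry=lambda a:Ro.from_rotvec([0,a,0]).as_matrix()
def wrist(R,q1,q24):
    M=(rz(-q1)@ry(q24)).T@R@C.T   # = rz(-q5) ry(q6) rz(-q7)
    q6=np.arccos(np.clip(M[2,2],-1,1)); q5=-np.arctan2(M[1,2],M[0,2]); q7=-np.arctan2(M[2,1],-M[2,0])
    return q5,q6,q7
E
python3 - <<'E'
from k import *
R0=np.array(sense()['orientation'])
for a in (-1.57,-1.2,-.9,-.6):
    print(a)
    for th in np.arange(0,2.8,.24):
        R=Ro.from_rotvec(th*np.array([np.sin(a),-np.cos(a),0])).as_matrix()@R0
        q24=2.0+.0*th
        print(round(th,2),np.round(wrist(R,-.3,q24),2),end=' | ')
    print()
E
```

```text
-1.57
0.0 [-0.    1.14  1.57] | 0.24 [0.24 1.22 1.48] | 0.48 [0.47 1.32 1.41] | 0.72 [0.69 1.43 1.37] | 0.96 [0.9  1.55 1.35] | 1.2 [1.11 1.67 1.36] | 1.44 [1.32 1.78 1.39] | 1.68 [1.55 1.88 1.45] | 1.92 [1.79 1.97 1.54] | 2.16 [2.04 2.04 1.64] | 2.4 [2.31 2.08 1.77] | 2.64 [2.58 2.08 1.91] | 
-1.2
0.0 [-0.    1.14  1.57] | 0.24 [0.26 1.13 1.46] | 0.48 [0.53 1.16 1.35] | 0.72 [0.78 1.2  1.25] | 0.96 [1.03 1.27 1.17] | 1.2 [1.26 1.36 1.12] | 1.44 [1.48 1.45 1.08] | 1.68 [1.7  1.55 1.06] | 1.92 [1.92 1.65 1.07] | 2.16 [2.14 1.75 1.1 ] | 2.4 [2.37 1.83 1.15] | 2.64 [2.61 1.91 1.22] | 
-0.9
0.0 [-0.    1.14  1.57] | 0.24 [0.26 1.06 1.45] | 0.48 [0.53 1.02 1.31] | 0.72 [0.81 1.01 1.17] | 0.96 [1.09 1.03 1.02] | 1.2 [1.36 1.09 0.89] | 1.44 [1.61 1.18 0.79] | 1.68 [1.84 1.28 0.71] | 1.92 [2.05 1.4  0.66] | 2.16 [2.26 1.53 0.64] | 2.4 [2.46 1.65 0.64] | 2.64 [2.67 1.78 0.67] | 
-0.6
0.0 [-0.    1.14  1.57] | 0.24 [0.22 1.   1.46] | 0.48 [0.49 0.89 1.31] | 0.72 [0.79 0.81 1.1 ] | 0.96 [1.12 0.79 0.87] | 1.2 [1.45 0.82 0.64] | 1.44 [1.75 0.91 0.45] | 1.68 [2.   1.03 0.31] | 1.92 [2.22 1.17 0.21] | 2.16 [2.41 1.33 0.15] | 2.4 [2.59 1.5  0.12] | 2.64 [2.76 1.66 0.12] |
```

>>> arm_command:
  plan:
    - {"x":0,"y":-0.3,"z":0.3,"ax":-0.3,"ay":-0.24,"az":0,"fingers":1}
    - {"x":0,"y":-0.4,"z":0.4,"ax":-0.6,"ay":-0.48,"az":0,"fingers":1}
    - {"x":0,"y":-0.4,"z":0.4,"ax":-0.7,"ay":-0.56,"az":0,"fingers":1}
    - {"x":0,"y":-0.4,"z":0.4,"ax":-0.7,"ay":-0.56,"az":0,"fingers":1}
    - {"x":0,"y":-0.4,"z":0.4,"ax":-0.7,"ay":-0.56,"az":0,"fingers":1}
    - {"x":0,"y":-0.4,"z":0.4,"ax":-0.7,"ay":-0.56,"az":0,"fingers":1}
    - {"x":0,"y":-0.4,"z":0.4,"ax":-0.7,"ay":-0.56,"az":0,"fingers":1}
    - {"x":0,"y":-0.4,"z":0.4,"ax":-0.7,"ay":-0.56,"az":0,"fingers":1}
    - {"x":0,"y":-0.4,"z":0.4,"ax":-0.7,"ay":-0.56,"az":0,"fingers":1}
    - {"x":0,"y":-0.4,"z":0.4,"ax":-0.7,"ay":-0.56,"az":0,"fingers":1}
    - {"x":0,"y":0,"z":0,"ax":0,"ay":0,"az":0,"fingers":1}

```text
time_s: 6.75
tool_pos: [0.5808, 0.0452, 0.379]
orientation: [[0.524, -0.033, 0.851], [-0.656, 0.621, 0.428], [-0.542, -0.783, 0.304]]
ft_force: [0.2, -0.1, -1.2]
grip_width: 0.494
```

```bash
python3 - <<'E'
from k import *
s=sense(); print(np.round(s['joint_pos'],3).tolist(),np.round(s['tool_pos'],4),s['grip_width'],np.round(s['ft_force'],1)); print('tilt',np.arccos(-np.array(s['orientation'])[2,0]))
E
```

```text
[-0.713, 0.145, 0.092, 1.958, 1.07, 1.247, 0.767] [0.5808 0.0452 0.379 ] 0.49430084192015794 [ 0.2 -0.1 -1.2]
tilt 0.997473949287455
```

>>> arm_command:
  plan:
    - {"x":0.2,"y":-0.4,"z":0.4,"ax":-0.6,"ay":-0.48,"az":0,"fingers":1}
    - {"x":0.2,"y":-0.4,"z":0.5,"ax":-0.7,"ay":-0.56,"az":0,"fingers":1}
    - {"x":0.2,"y":-0.4,"z":0.5,"ax":-0.7,"ay":-0.56,"az":0,"fingers":1}
    - {"x":0.2,"y":-0.4,"z":0.5,"ax":-0.7,"ay":-0.56,"az":0,"fingers":1}
    - {"x":0.1,"y":-0.4,"z":0.5,"ax":-0.7,"ay":-0.56,"az":0,"fingers":1}
    - {"x":0.1,"y":-0.4,"z":0.5,"ax":-0.7,"ay":-0.56,"az":0,"fingers":1}
    - {"x":0,"y":-0.4,"z":0.5,"ax":-0.7,"ay":-0.56,"az":0,"fingers":1}
    - {"x":0,"y":-0.4,"z":0.5,"ax":-0.7,"ay":-0.56,"az":0,"fingers":1}
    - {"x":0,"y":0,"z":0,"ax":0,"ay":0,"az":0,"fingers":1}

```text
time_s: 7.65
tool_pos: [0.6121, -0.0543, 0.4964]
orientation: [[0.598, 0.439, 0.67], [-0.755, 0.03, 0.655], [0.268, -0.898, 0.35]]
ft_force: [0.1, 0.8, -1.1]
grip_width: 0.496
```

```bash
python3 - <<'E'
from k import *
s=sense(); print(np.round(s['joint_pos'],3).tolist(),np.round(s['tool_pos'],4),s['grip_width'],np.round(s['ft_force'],1)); print('tilt',np.arccos(-np.array(s['orientation'])[2,0]))
E
```

```text
[-0.7, 0.292, 0.238, 2.162, 1.85, 1.605, 0.296] [ 0.6121 -0.0543  0.4964] 0.49624942627514274 [ 0.1  0.8 -1.1]
tilt 1.8416348233182007
```

>>> arm_command:
  plan:
    - {"x":0.3,"y":-0.4,"z":0.5,"ax":-0.7,"ay":-0.56,"az":0,"fingers":1}
    - {"x":0.3,"y":-0.4,"z":0.5,"ax":-0.7,"ay":-0.56,"az":0,"fingers":1}
    - {"x":0.3,"y":-0.4,"z":0.5,"ax":-0.7,"ay":-0.56,"az":0,"fingers":1}
    - {"x":0.3,"y":-0.4,"z":0.5,"ax":-0.7,"ay":-0.56,"az":0,"fingers":1}
    - {"x":0.3,"y":-0.4,"z":0.5,"ax":-0.7,"ay":-0.56,"az":0,"fingers":1}
    - {"x":0.3,"y":-0.4,"z":0.5,"ax":-0.7,"ay":-0.56,"az":0,"fingers":1}
    - {"x":0,"y":0,"z":0,"ax":0,"ay":0,"az":0,"fingers":1}
    - {"x":0,"y":0,"z":0,"ax":0,"ay":0,"az":0,"fingers":1}

```text
time_s: 8.45
tool_pos: [0.6669, -0.1239, 0.5881]
orientation: [[0.379, 0.748, 0.545], [-0.476, -0.348, 0.808], [0.793, -0.566, 0.224]]
ft_force: [-0.4, 1.0, -1.8]
grip_width: 0.501
```

```bash
python3 - <<'E'
from k import *
s=sense(); print(np.round(s['joint_pos'],3).tolist(),np.round(s['tool_pos'],4),s['grip_width'],np.round(s['ft_force'],1)); print('tilt',np.arccos(-np.array(s['orientation'])[2,0]))
snap('side','s4.png')
E
```

```text
[-0.497, 0.566, 0.493, 2.024, 2.326, 1.907, 0.006] [ 0.6669 -0.1239  0.5881] 0.5007027289797474 [-0.4  1.  -1.8]
tilt 2.487002520431261
```

View pics/s4.png

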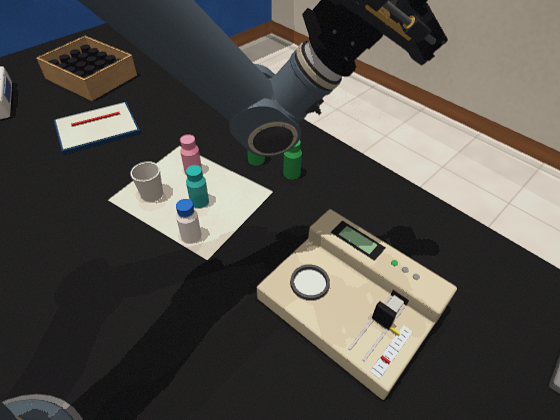

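>>> arm_command:
  plan:
    - {"x":0,"y":0,"z":0,"ax":0,"ay":0,"az":0,"fingers":1}
    - {"x":0,"y":0,"z":0,"ax":0,"ay":0,"az":0,"fingers":1}
    - {"x":0,"y":0,"z":0,"ax":0,"ay":0,"az":0,"fingers":1}
    - {"x":0,"y":0,"z":0,"ax":0,"ay":0,"az":0,"fingers":1}
    - {"x":0,"y":0,"z":0,"ax":0,"ay":0,"az":0,"fingers":1}
    - {"x":0,"y":0,"z":0,"ax":0,"ay":0,"az":0,"fingers":1}
    - {"x":0,"y":0,"z":0,"ax":0,"ay":0,"az":0,"fingers":1}
    - {"x":0,"y":0,"z":0,"ax":0,"ay":0,"az":0,"fingers":1}

```text
time_s: 9.3
tool_pos: [0.6663, -0.1237, 0.5885]
orientation: [[0.379, 0.749, 0.544], [-0.474, -0.348, 0.809], [0.795, -0.564, 0.223]]
ft_force: [0.1, -0.0, -1.8]
grip_width: 0.495
```

```bash
python3 - <<'E'
from k import *
s=sense(); R=np.array(s['orientation']); print(s['grip_width'], s['time_s'],np.round(s['tool_pos'],3)); print('tilt',np.arccos(-R[2,0]))
a=snap('wrist','w5.png')['frame']; c=snap('top','t5.png'); print(proj(c,s['tool_pos']))
cv2.imwrite('pics/wt5.png',cv2.resize(np.hstack([a,c['frame']]),(800,300))[:,:,::-1])
E
```

```text
0.4949373546628398 9.3 [ 0.666 -0.124  0.589]
tilt 2.489428628625153
(np.float64(395.6727438214554), np.float64(121.55505964241699))
```

View pics/wt5.png

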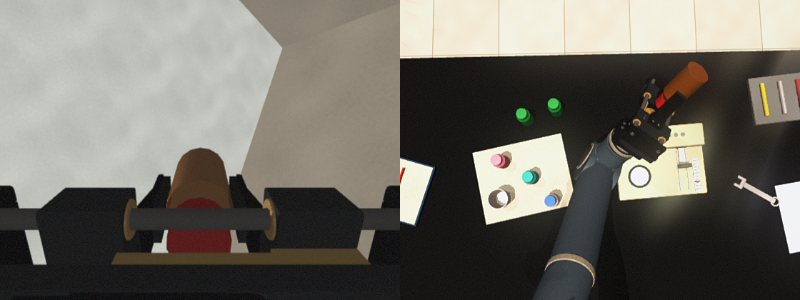

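Image: wrist view shows bottle clamped, cap towards the palm (198,235), base pointing up and away; top view shows it at (685,85). So it is upside down. Now back the same way.

>>> arm_command:
  plan:
    - {"x":-0.2,"y":0.3,"z":-0.4,"ax":0.4,"ay":0.32,"az":0,"fingers":1}
    - {"x":-0.3,"y":0.4,"z":-0.5,"ax":0.7,"ay":0.56,"az":0,"fingers":1}
    - {"x":-0.3,"y":0.4,"z":-0.5,"ax":0.7,"ay":0.56,"az":0,"fingers":1}
    - {"x":-0.3,"y":0.4,"z":-0.5,"ax":0.7,"ay":0.56,"az":0,"fingers":1}
    - {"x":-0.3,"y":0.4,"z":-0.5,"ax":0.7,"ay":0.56,"az":0,"fingers":1}
    - {"x":-0.3,"y":0.4,"z":-0.5,"ax":0.7,"ay":0.56,"az":0,"fingers":1}
    - {"x":0,"y":0.4,"z":-0.5,"ax":0.7,"ay":0.56,"az":0,"fingers":1}
    - {"x":0,"y":0.4,"z":-0.5,"ax":0.7,"ay":0.56,"az":0,"fingers":1}
    - {"x":-0.1,"y":0.4,"z":-0.5,"ax":0.7,"ay":0.56,"az":0,"fingers":1}
    - {"x":-0.1,"y":0.4,"z":-0.5,"ax":0.7,"ay":0.56,"az":0,"fingers":1}
    - {"x":-0.2,"y":0.3,"z":-0.4,"ax":0.7,"ay":0.56,"az":0,"fingers":1}
    - {"x":-0.2,"y":0.3,"z":-0.4,"ax":0.7,"ay":0.56,"az":0,"fingers":1}
    - {"x":-0.2,"y":0.2,"z":-0.4,"ax":0.7,"ay":0.56,"az":0,"fingers":1}
    - {"x":-0.2,"y":0.2,"z":-0.3,"ax":0.7,"ay":0.56,"az":0,"fingers":1}
    - {"x":0,"y":0,"z":0,"ax":0,"ay":0,"az":0,"fingers":1}

```text
time_s: 10.9
tool_pos: [0.5857, 0.0226, 0.3987]
orientation: [[0.536, -0.008, 0.844], [-0.669, 0.606, 0.43], [-0.515, -0.795, 0.32]]
ft_force: [0.6, -0.3, -0.9]
grip_width: 0.499
```

```bash
python3 - <<'E'
from k import *
s=sense(); R=np.array(s['orientation']); print(s['grip_width'],np.round(s['joint_pos'],3)); print('tilt',np.arccos(-R[2,0]))
d=np.array([0,0,-1.]);x=R[:,0]; ax=np.cross(x,d); print('rotvec units to down',(ax/np.linalg.norm(ax)*np.arccos(x@d)/.12).round(2))
t=load('top0.png')
print('well top eye',onz(t,335.3,246.7,.05))
y,x,h,w=228,315,40,42; g=cv2.GaussianBlur(t['frame'],(3,3),0)[y:y+h,x:x+w]
m=((g.min(2)<120)).astype(np.uint8)  # dark ring
cs,_=cv2.findContours(m,cv2.RETR_EXTERNAL,cv2.CHAIN_APPROX_NONE);k=max(cs,key=cv2.contourArea);e=cv2.fitEllipse(k);print(e,onz(t,e[0][0]+x,e[0][1]+y,.062))
E
```

```text
0.4990490602741747 [-0.7    0.12   0.112  1.961  1.107  1.243  0.781]
tilt 1.0296284396964543
rotvec units to down [6.7  5.36 0.  ]
well top eye [ 0.52744343 -0.10832357  0.05      ]
((20.023897171020508, 18.440797805786133), (29.88056755065918, 30.36637306213379), 122.35195922851562) [ 0.52766209 -0.10624783  0.062     ]
```

>>> arm_command:
  plan:
    - {"x":-0.1,"y":0,"z":-0.1,"ax":0.4,"ay":0.32,"az":0,"fingers":1}
    - {"x":-0.2,"y":0,"z":-0.2,"ax":0.7,"ay":0.56,"az":0,"fingers":1}
    - {"x":-0.2,"y":0,"z":-0.2,"ax":0.7,"ay":0.56,"az":0,"fingers":1}
    - {"x":-0.2,"y":0,"z":-0.2,"ax":0.7,"ay":0.56,"az":0,"fingers":1}
    - {"x":-0.2,"y":0,"z":-0.3,"ax":0.7,"ay":0.56,"az":0,"fingers":1}
    - {"x":-0.2,"y":0,"z":-0.3,"ax":0.7,"ay":0.56,"az":0,"fingers":1}
    - {"x":-0.2,"y":0,"z":-0.4,"ax":0.7,"ay":0.56,"az":0,"fingers":1}
    - {"x":-0.2,"y":0,"z":-0.4,"ax":0.7,"ay":0.56,"az":0,"fingers":1}
    - {"x":-0.2,"y":0,"z":-0.4,"ax":0.7,"ay":0.56,"az":0,"fingers":1}
    - {"x":-0.2,"y":-0.3,"z":-0.3,"ax":0.7,"ay":0.56,"az":0,"fingers":1}
    - {"x":0,"y":-0.6,"z":-0.3,"ax":0,"ay":0,"az":0,"fingers":1}
    - {"x":0,"y":-0.8,"z":-0.3,"ax":0,"ay":0,"az":0,"fingers":1}
    - {"x":0,"y":-0.8,"z":-0.3,"ax":0,"ay":0,"az":0,"fingers":1}
    - {"x":0,"y":-0.7,"z":0,"ax":0,"ay":0,"az":0,"fingers":1}
    - {"x":0,"y":-0.4,"z":0,"ax":0,"ay":0,"az":0,"fingers":1}
    - {"x":0,"y":0,"z":0,"ax":0,"ay":0,"az":0,"fingers":1}
    - {"x":0,"y":0,"z":0,"ax":0,"ay":0,"az":0,"fingers":1}

```text
time_s: 12.6
tool_pos: [0.5281, -0.0838, 0.2853]
orientation: [[-0.001, -0.294, 0.956], [0.0, 0.956, 0.294], [-1.0, 0.0, -0.001]]
ft_force: [-0.3, -0.2, -1.5]
grip_width: 0.496
```

```bash
python3 - <<'E'
from k import *
s=sense(); R=np.array(s['orientation']); print(s['grip_width'],np.round(s['joint_pos'],3),np.round(s['tool_pos'],4)); print('tilt',np.arccos(-R[2,0]))
d=np.array([0,0,-1.]);x=R[:,0]; ax=np.cross(x,d); print('rotvec units to down',(ax/np.linalg.norm(ax)*np.arccos(x@d)/.12).round(2))
a=snap('wrist','w6.png')['frame']; c=snap('side','s6.png')
cv2.imwrite('pics/ws6.png',cv2.resize(np.hstack([a,c['frame']]),(800,300))[:,:,::-1])
E
```

```text
0.49577802537113347 [-0.208  0.186  0.336  1.799 -0.066  1.169  2.018] [ 0.5281 -0.0838  0.2853]
tilt 0.0011856570242535572
rotvec units to down [-0.   -0.01 -0.  ]
```

View pics/ws6.png

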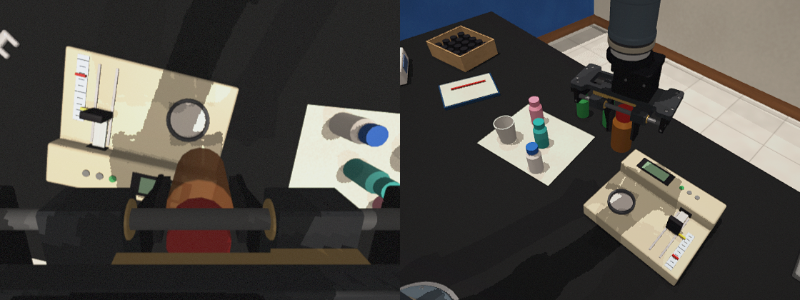

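```bash
python3 - <<'E'
from k import *
s=sense(); p=np.array(s['tool_pos']); c=load('side0.png' if 0 else 's6.png')
f=c['frame'].astype(int); m=((f[:,:,0]>1.5*f[:,:,2]+10)&(f[:,:,0]>f[:,:,1]*1.25)&(f[:,:,0]>40)).astype(np.uint8); m[:120]=0;m[220:]=0;m[:,:280]=0;m[:,350:]=0
base=p-[0,0,.0398]
for z in (0.0,.01,.02,.03):
    u,v=proj(c,base+[0,0,z]); 
    row=np.where(m[int(round(v))])[0]; print(z,round(u,1),round(v,1),row.min() if len(row) else None,row.max() if len(row) else None)
v,u=np.where(m); print('bottom row',v.max(), 'expected lowest', max(proj(c,base+[.022*np.cos(a),.022*np.sin(a),0])[1] for a in np.linspace(0,6.28,60)))
w=proj(c,base+[.022/1.414,-.022/1.414,.02]),proj(c,base+[-.022/1.414,.022/1.414,.02]);print('exp edges',w)
cv2.imwrite('pics/c6.png',cv2.resize(c['frame'][100:230,270:370],None,fx=4,fy=4)[:,:,::-1])
E
```

```text
0.0 308.9 204.0 295 323
0.01 309.4 199.5 295 323
0.02 309.9 194.9 295 322
0.03 310.3 190.2 296 322
bottom row 213 expected lowest 214.89676495413158
exp edges ((np.float64(324.6171700529945), np.float64(195.11018098775565)), (np.float64(295.08818991341764), np.float64(194.7313644173527)))
```

View pics/c6.png

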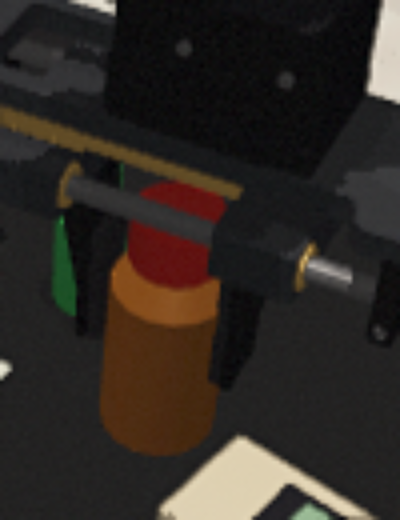

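>>> arm_command:
  plan:
    - {"x":0,"y":-0.4,"z":-0.3,"ax":0,"ay":0,"az":0,"fingers":1}
    - {"x":0,"y":-0.3,"z":-0.7,"ax":0,"ay":0,"az":0,"fingers":1}
    - {"x":0,"y":0,"z":-0.8,"ax":0,"ay":0,"az":0,"fingers":1}
    - {"x":0,"y":0,"z":-0.8,"ax":0,"ay":0,"az":0,"fingers":1}
    - {"x":0,"y":0,"z":-0.8,"ax":0,"ay":0,"az":0,"fingers":1}
    - {"x":0,"y":0,"z":-0.8,"ax":0,"ay":0,"az":0,"fingers":1}
    - {"x":0,"y":0,"z":-0.7,"ax":0,"ay":0,"az":0,"fingers":1}
    - {"x":0,"y":0,"z":-0.5,"ax":0,"ay":0,"az":0,"fingers":1}
    - {"x":0,"y":0,"z":0,"ax":0,"ay":0,"az":0,"fingers":1}
    - {"x":0,"y":0,"z":0,"ax":0,"ay":0,"az":0,"fingers":1}
    - {"x":0,"y":0,"z":0,"ax":0,"ay":0,"az":0,"fingers":1}

```text
time_s: 13.8
tool_pos: [0.529, -0.1059, 0.1244]
orientation: [[0.002, -0.294, 0.956], [-0.0, 0.956, 0.294], [-1.0, -0.001, 0.002]]
ft_force: [-0.2, 0.5, -0.3]
grip_width: 0.499
```

```bash
python3 - <<'E'
from k import *
s=sense(); print(np.round(s['tool_pos'],4),np.round(s['ft_force'],1))
c=snap('side','s7.png')
cv2.imwrite('pics/c7.png',cv2.resize(c['frame'][200:330,240:380],None,fx=4,fy=4)[:,:,::-1])
E
```

```text
[ 0.529  -0.1059  0.1244] [-0.2  0.5 -0.3]
```

View pics/c7.png

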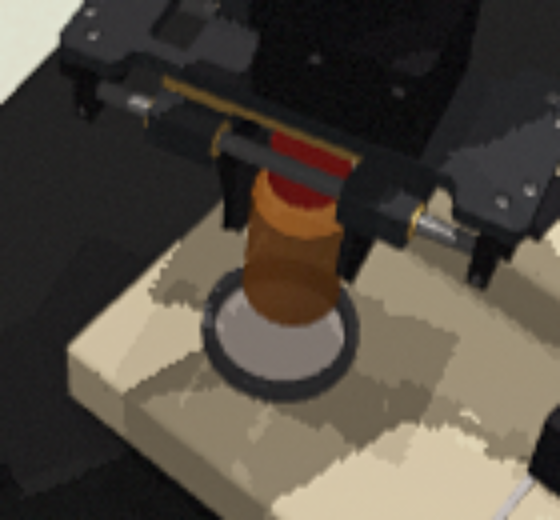

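>>> arm_command:
  plan:
    - {"x":-0.03,"y":0,"z":-0.3,"ax":0,"ay":0,"az":0,"fingers":1}
    - {"x":0,"y":0,"z":-0.3,"ax":0,"ay":0,"az":0,"fingers":1}
    - {"x":0,"y":0,"z":-0.2,"ax":0,"ay":0,"az":0,"fingers":1}
    - {"x":0,"y":0,"z":-0.1,"ax":0,"ay":0,"az":0,"fingers":1}
    - {"x":0,"y":0,"z":-0.1,"ax":0,"ay":0,"az":0,"fingers":1}
    - {"x":0,"y":0,"z":0,"ax":0,"ay":0,"az":0,"fingers":1}
    - {"x":0,"y":0,"z":0,"ax":0,"ay":0,"az":0,"fingers":1}

```text
time_s: 14.55
tool_pos: [0.5276, -0.1057, 0.0936]
orientation: [[0.0, -0.294, 0.956], [0.0, 0.956, 0.294], [-1.0, -0.0, 0.0]]
ft_force: [-0.3, -0.5, -0.4]
grip_width: 0.504
```

>>> arm_command:
  plan:
    - {"x":0,"y":0,"z":-0.05,"ax":0,"ay":0,"az":0,"fingers":1}
    - {"x":0,"y":0,"z":-0.05,"ax":0,"ay":0,"az":0,"fingers":1}
    - {"x":0,"y":0,"z":0,"ax":0,"ay":0,"az":0,"fingers":1}
    - {"x":0,"y":0,"z":0,"ax":0,"ay":0,"az":0,"fingers":1}

```text
time_s: 14.95
tool_pos: [0.5274, -0.1056, 0.0906]
orientation: [[-0.0, -0.294, 0.956], [0.0, 0.956, 0.294], [-1.0, 0.0, -0.0]]
ft_force: [0.5, -0.3, -0.7]
grip_width: 0.498
```

>>> arm_command:
  plan:
    - {"x":0,"y":0,"z":-0.03,"ax":0,"ay":0,"az":0,"fingers":1}
    - {"x":0,"y":0,"z":-0.03,"ax":0,"ay":0,"az":0,"fingers":1}
    - {"x":0,"y":0,"z":0,"ax":0,"ay":0,"az":0,"fingers":1}
    - {"x":0,"y":0,"z":0,"ax":0,"ay":0,"az":0,"fingers":1}

```text
time_s: 15.35
tool_pos: [0.5277, -0.1056, 0.0896]
orientation: [[0.001, -0.294, 0.956], [0.0, 0.956, 0.294], [-1.0, 0.0, 0.001]]
ft_force: [-1.9, 0.4, 5.2]
grip_width: 0.499
```

>>> arm_command:
  plan:
    - {"x":0,"y":0,"z":0,"ax":0,"ay":0,"az":0,"fingers":-0.1}
    - {"x":0,"y":0,"z":0,"ax":0,"ay":0,"az":0,"fingers":-0.5}
    - {"x":0,"y":0,"z":0,"ax":0,"ay":0,"az":0,"fingers":-0.8}
    - {"x":0,"y":0,"z":0,"ax":0,"ay":0,"az":0,"fingers":-0.8}
    - {"x":0,"y":0,"z":0,"ax":0,"ay":0,"az":0,"fingers":-0.8}
    - {"x":0,"y":0,"z":0,"ax":0,"ay":0,"az":0,"fingers":-0.8}
    - {"x":0,"y":0,"z":0,"ax":0,"ay":0,"az":0,"fingers":-0.8}
    - {"x":0,"y":0,"z":0.3,"ax":0,"ay":0,"az":0,"fingers":-0.8}
    - {"x":0,"y":0,"z":0.6,"ax":0,"ay":0,"az":0,"fingers":-0.8}
    - {"x":0,"y":0,"z":0.8,"ax":0,"ay":0,"az":0,"fingers":-0.8}
    - {"x":0,"y":0,"z":0.8,"ax":0,"ay":0,"az":0,"fingers":-0.8}
    - {"x":0,"y":0,"z":0.8,"ax":0,"ay":0,"az":0,"fingers":-0.8}
    - {"x":0,"y":0,"z":0.8,"ax":0,"ay":0,"az":0,"fingers":-0.8}
    - {"x":0,"y":0,"z":0.4,"ax":0,"ay":0,"az":0,"fingers":-0.8}
    - {"x":0,"y":0,"z":0,"ax":0,"ay":0,"az":0,"fingers":-0.8}

```text
time_s: 16.85
tool_pos: [0.5285, -0.1059, 0.2257]
orientation: [[0.004, -0.294, 0.956], [-0.0, 0.956, 0.294], [-1.0, -0.001, 0.004]]
ft_force: [0.9, 0.3, 0.4]
grip_width: 0.896
```

```bash
python3 - <<'E'
from k import *
s=sense(); print(np.round(s['tool_pos'],4),np.round(s['joint_pos'],3),s['grip_width'])
c=snap('side','s8.png')
cv2.imwrite('pics/c8.png',cv2.resize(c['frame'][200:400,240:470],None,fx=3,fy=3)[:,:,::-1])
E
```

```text
[ 0.5285 -0.1059  0.2257] [-0.169  0.245  0.348  1.873 -0.097  1.036  2.087] 0.8963260230807747
```

View pics/c8.png

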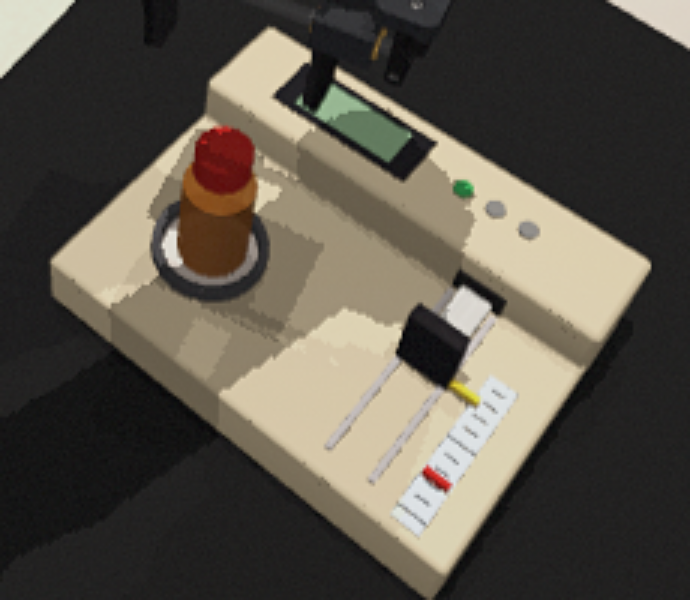

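The bottle is released and stands upright in the ring (crop at about (215,215)); the shutter tab at (435,345) is untouched. Now I turn the jaws to the reader's x axis and move above the tab.

>>> arm_command:
  plan:
    - {"x":0,"y":-0.2,"z":0,"ax":0,"ay":0,"az":-0.5,"fingers":-0.1}
    - {"x":0,"y":-0.4,"z":0,"ax":0,"ay":0,"az":-1,"fingers":-0.1}
    - {"x":0.1,"y":-0.4,"z":0,"ax":0,"ay":0,"az":-1,"fingers":-0.1}
    - {"x":0.1,"y":-0.4,"z":0,"ax":0,"ay":0,"az":-1,"fingers":-0.1}
    - {"x":0.1,"y":-0.4,"z":0,"ax":0,"ay":0,"az":-1,"fingers":-0.1}
    - {"x":0.1,"y":-0.4,"z":0,"ax":0,"ay":0,"az":-1,"fingers":-0.1}
    - {"x":0.1,"y":-0.4,"z":0,"ax":0,"ay":0,"az":-1,"fingers":-0.1}
    - {"x":0.1,"y":-0.4,"z":0,"ax":0,"ay":0,"az":-1,"fingers":-0.1}
    - {"x":0.1,"y":-0.4,"z":0,"ax":0,"ay":0,"az":-1,"fingers":-0.1}
    - {"x":0.1,"y":-0.4,"z":0,"ax":0,"ay":0,"az":-1,"fingers":-0.1}
    - {"x":0.1,"y":-0.4,"z":0,"ax":0,"ay":0,"az":-1,"fingers":-0.1}
    - {"x":0,"y":-0.4,"z":0,"ax":0,"ay":0,"az":-1,"fingers":-0.1}
    - {"x":0,"y":0,"z":0,"ax":0,"ay":0,"az":-1,"fingers":-0.1}
    - {"x":0,"y":0,"z":0,"ax":0,"ay":0,"az":-1,"fingers":-0.1}
    - {"x":0,"y":0,"z":0,"ax":0,"ay":0,"az":-1,"fingers":-0.1}
    - {"x":0,"y":0,"z":0,"ax":0,"ay":0,"az":-0.5,"fingers":-0.1}
    - {"x":0,"y":0,"z":0,"ax":0,"ay":0,"az":0,"fingers":-0.1}
    - {"x":0,"y":0,"z":0,"ax":0,"ay":0,"az":0,"fingers":-0.1}

```text
time_s: 18.7
tool_pos: [0.5539, -0.2433, 0.2226]
orientation: [[-0.002, 0.998, 0.07], [0.0, 0.07, -0.998], [-1.0, -0.002, -0.001]]
ft_force: [-0.3, 0.5, 0.5]
grip_width: 0.552
```

```bash
python3 - <<'E'
from k import *
s=sense(); R=np.array(s['orientation']);print(np.round(s['tool_pos'],4),np.round(s['joint_pos'],3),s['grip_width'],'jaw az',np.arctan2(R[1,1],R[0,1]),'tilt',np.arccos(-R[2,0]))
c=snap('side','s9.png');t=snap('top','t9.png');w=snap('wrist','w9.png')
cv2.imwrite('pics/c9.png',cv2.resize(np.hstack([c['frame'],w['frame']]),(800,300))[:,:,::-1])
E
```

```text
[ 0.5539 -0.2433  0.2226] [-0.208  0.425  0.754  1.739 -0.32   1.107  0.717] 0.5521377606007339 jaw az 0.07034156385134203 tilt 0.002108366753726048
```

View pics/c9.png

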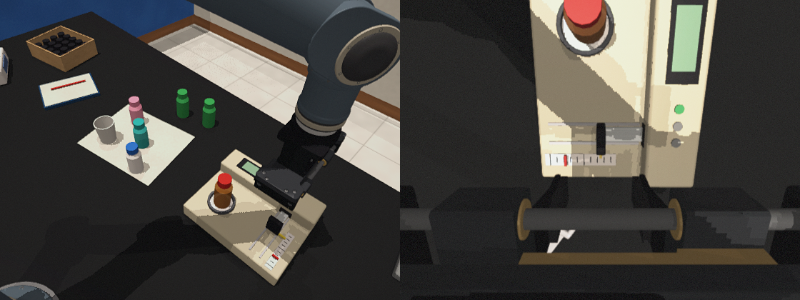

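View pics/t9.png

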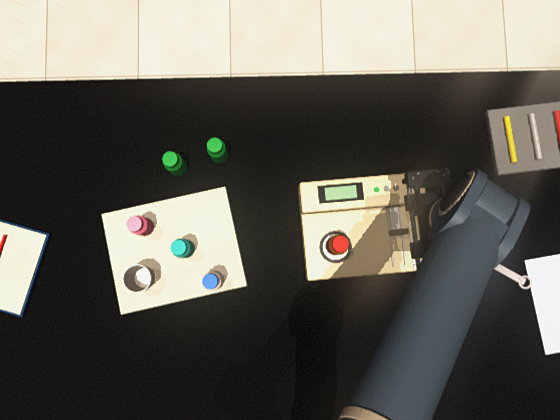

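>>> arm_command:
  plan:
    - {"x":0.1,"y":0,"z":-0.4,"ax":0,"ay":0,"az":0,"fingers":-0.1}
    - {"x":0,"y":0,"z":-0.7,"ax":0,"ay":0,"az":0,"fingers":-0.1}
    - {"x":0,"y":0,"z":-0.8,"ax":0,"ay":0,"az":0,"fingers":-0.1}
    - {"x":0,"y":0,"z":-0.8,"ax":0,"ay":0,"az":0,"fingers":-0.1}
    - {"x":0,"y":0,"z":-0.6,"ax":0,"ay":0,"az":0,"fingers":-0.1}
    - {"x":0,"y":0,"z":0,"ax":0,"ay":0,"az":0,"fingers":-0.1}
    - {"x":0,"y":0,"z":0,"ax":0,"ay":0,"az":0,"fingers":-0.1}

```text
time_s: 19.55
tool_pos: [0.5574, -0.2438, 0.1245]
orientation: [[-0.001, 0.998, 0.069], [-0.0, 0.069, -0.998], [-1.0, -0.001, 0.0]]
ft_force: [0.8, -1.2, -0.5]
grip_width: 0.552
```

```bash
python3 - <<'E'
from k import *
s=sense(); print(np.round(s['tool_pos'],4),s['grip_width'])
c=snap('side','s10.png');w=snap('wrist','w10.png')
cv2.imwrite('pics/c10.png',np.hstack([cv2.resize(c['frame'][220:390,320:480],(400,425)),cv2.resize(w['frame'],(400,300))[:300] if 0 else cv2.copyMakeBorder(cv2.resize(w['frame'],(400,300)),0,125,0,0,0)])[:,:,::-1])
E
```

```text
[ 0.5574 -0.2438  0.1245] 0.5516058810167342
```

View pics/c10.png

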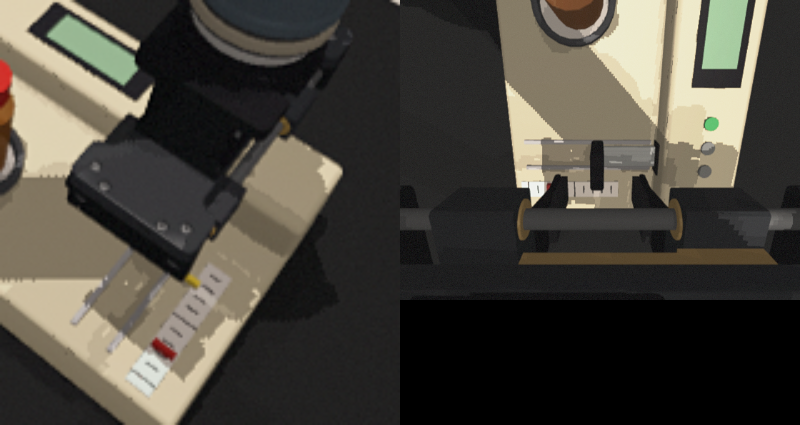

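The wrist view shows the tab at (597,165), centred between the fingers at columns 555 and 640. In the side crop the pointer (192,280) and mark (163,350) are visible. Descend and grip.

>>> arm_command:
  plan:
    - {"x":0,"y":0,"z":-0.4,"ax":0,"ay":0,"az":0,"fingers":-0.1}
    - {"x":0,"y":0,"z":-0.5,"ax":0,"ay":0,"az":0,"fingers":-0.1}
    - {"x":0,"y":0,"z":-0.5,"ax":0,"ay":0,"az":0,"fingers":-0.1}
    - {"x":0,"y":0,"z":-0.3,"ax":0,"ay":0,"az":0,"fingers":-0.1}
    - {"x":0,"y":0,"z":-0.2,"ax":0,"ay":0,"az":0,"fingers":-0.1}
    - {"x":0,"y":0,"z":0,"ax":0,"ay":0,"az":0,"fingers":-0.1}
    - {"x":0,"y":0,"z":0,"ax":0,"ay":0,"az":0,"fingers":0.3}
    - {"x":0,"y":0,"z":0,"ax":0,"ay":0,"az":0,"fingers":0.6}
    - {"x":0,"y":0,"z":0,"ax":0,"ay":0,"az":0,"fingers":1}
    - {"x":0,"y":0,"z":0,"ax":0,"ay":0,"az":0,"fingers":1}
    - {"x":0,"y":0,"z":0,"ax":0,"ay":0,"az":0,"fingers":1}
    - {"x":0,"y":0,"z":0,"ax":0,"ay":0,"az":0,"fingers":1}
    - {"x":0,"y":0,"z":0,"ax":0,"ay":0,"az":0,"fingers":1}
    - {"x":0,"y":0,"z":0,"ax":0,"ay":0,"az":0,"fingers":1}
    - {"x":0,"y":0,"z":0,"ax":0,"ay":0,"az":0,"fingers":1}

```text
time_s: 21.15
tool_pos: [0.5554, -0.2438, 0.0678]
orientation: [[-0.003, 0.998, 0.068], [0.001, 0.068, -0.998], [-1.0, -0.003, -0.002]]
ft_force: [-4.3, 0.5, 4.7]
grip_width: 0.14
```

```bash
cat > pm.py <<'E'
from k import *
import sys
def cen(c,box,z=.0565):
    x,y,w,h=box; r=cv2.cvtColor(c['frame'],cv2.COLOR_RGB2HSV)[y:y+h,x:x+w]; out={}
    for col,mm in(('red',((r[:,:,0]<8)|(r[:,:,0]>172))&(r[:,:,1]>150)&(r[:,:,2]>60)),('yel',(r[:,:,0]>22)&(r[:,:,0]<34)&(r[:,:,1]>170)&(r[:,:,2]>70))):
        n,l,st,ce=cv2.connectedComponentsWithStats(mm.astype(np.uint8))
        if n>1:
            i=1+np.argmax(st[1:,4]); u,v=ce[i]+[x,y]; out[col]=onz(c,u,v,.0575); print(col,st[i,4],round(u,1),round(v,1),out[col].round(4))
    if len(out)==2:
        d=out['yel']-out['red']; a=.0656; print('reader dx,dy mm',((d[0]*np.cos(a)+d[1]*np.sin(a))*1e3).round(1),((-d[0]*np.sin(a)+d[1]*np.cos(a))*1e3).round(1))
s=sense(); print(np.round(s['tool_pos'],4),np.round(s['joint_pos'],3),s['grip_width'],np.round(s['ft_force'],1),s['time_s'])
n=sys.argv[1]
c=snap('side','s%s.png'%n); cen(c,(365,315,70,70))
cv2.imwrite('pics/c%s.png'%n,cv2.resize(c['frame'][270:390,320:440],None,fx=5,fy=5)[:,:,::-1])
E
python3 pm.py 11
```

```text
[ 0.5554 -0.2438  0.0678] [-0.112  0.606  0.638  1.865 -0.477  0.831  0.84 ] 0.14000253072401736 [-4.3  0.5  4.7] 21.15
red 34 384.8 359.1 [ 0.504  -0.2867  0.0575]
yel 12 396.9 332.2 [ 0.5564 -0.2741  0.0575]
reader dx,dy mm 53.1 9.1
```

View pics/c11.png

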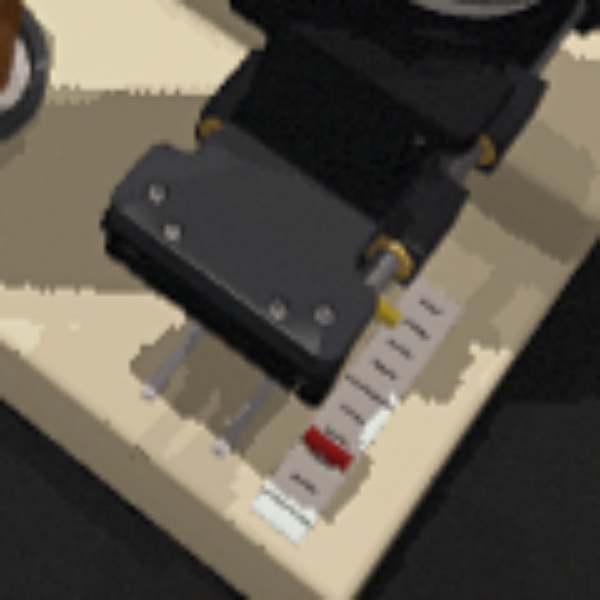

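>>> arm_command:
  plan:
    - {"x":-0.1,"y":-0.01,"z":0,"ax":0,"ay":0,"az":0,"fingers":1}
    - {"x":-0.2,"y":-0.01,"z":0,"ax":0,"ay":0,"az":0,"fingers":1}
    - {"x":-0.3,"y":-0.02,"z":0,"ax":0,"ay":0,"az":0,"fingers":1}
    - {"x":-0.3,"y":-0.02,"z":0,"ax":0,"ay":0,"az":0,"fingers":1}
    - {"x":-0.3,"y":-0.02,"z":0,"ax":0,"ay":0,"az":0,"fingers":1}
    - {"x":-0.2,"y":-0.01,"z":0,"ax":0,"ay":0,"az":0,"fingers":1}
    - {"x":-0.1,"y":-0.01,"z":0,"ax":0,"ay":0,"az":0,"fingers":1}
    - {"x":0,"y":0,"z":0,"ax":0,"ay":0,"az":0,"fingers":1}
    - {"x":0,"y":0,"z":0,"ax":0,"ay":0,"az":0,"fingers":1}
    - {"x":0,"y":0,"z":0,"ax":0,"ay":0,"az":0,"fingers":1}

```text
time_s: 22.2
tool_pos: [0.5148, -0.2465, 0.0679]
orientation: [[0.005, 0.998, 0.07], [-0.002, 0.07, -0.998], [-1.0, 0.005, 0.002]]
ft_force: [7.1, -0.7, -5.8]
grip_width: 0.134
```

```bash
python3 pm.py 12; python3 -c "
from h import *
w=snap('wrist','w12.png');t=snap('top','t12.png')"
```

```text
[ 0.5148 -0.2465  0.0679] [-0.105  0.553  0.645  1.958 -0.468  0.777  0.878] 0.13376466894922695 [ 7.1 -0.7 -5.8] 22.2
red 34 384.8 359.1 [ 0.504  -0.2867  0.0575]
yel 16 383.6 349.4 [ 0.5158 -0.2759  0.0575]
reader dx,dy mm 12.5 10.0
```

View pics/c12.png

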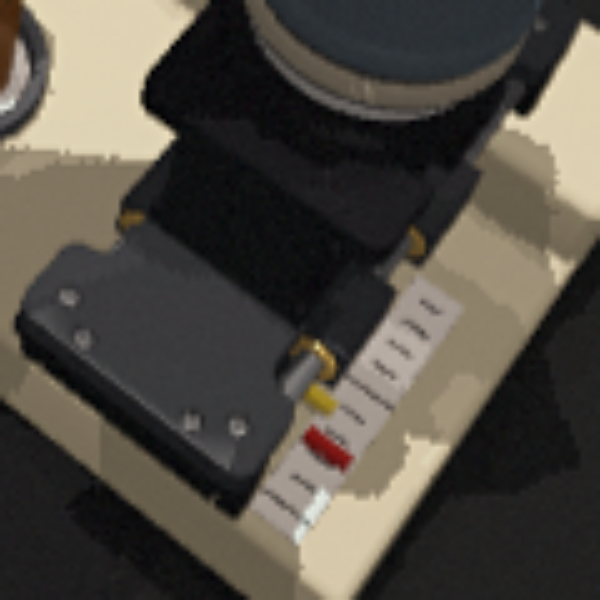

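View pics/w12.png

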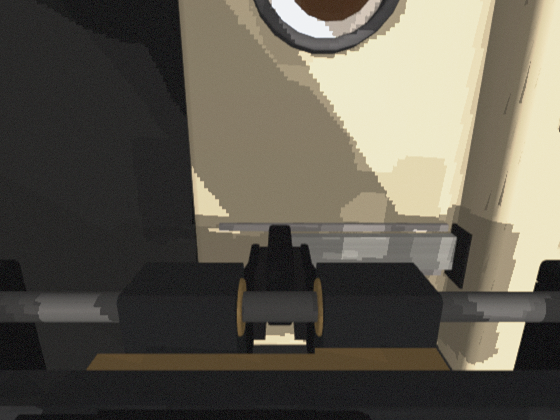

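>>> arm_command:
  plan:
    - {"x":-0.15,"y":-0.01,"z":0,"ax":0,"ay":0,"az":0,"fingers":1}
    - {"x":-0.15,"y":-0.01,"z":0,"ax":0,"ay":0,"az":0,"fingers":1}
    - {"x":-0.1,"y":-0.01,"z":0,"ax":0,"ay":0,"az":0,"fingers":1}
    - {"x":0,"y":0,"z":0,"ax":0,"ay":0,"az":0,"fingers":1}
    - {"x":0,"y":0,"z":0,"ax":0,"ay":0,"az":0,"fingers":1}
    - {"x":0,"y":0,"z":0,"ax":0,"ay":0,"az":0,"fingers":1}
    - {"x":0,"y":0,"z":0,"ax":0,"ay":0,"az":0,"fingers":1}
    - {"x":0,"y":0,"z":0,"ax":0,"ay":0,"az":0,"fingers":1}

```text
time_s: 23.15
tool_pos: [0.5033, -0.2473, 0.0679]
orientation: [[0.005, 0.998, 0.07], [-0.002, 0.07, -0.998], [-1.0, 0.005, 0.002]]
ft_force: [7.9, 0.2, -6.1]
grip_width: 0.138
```

```bash
python3 pm.py 13; python3 - <<'E'
from h import *
c=load('s13.png'); a=cv2.resize(c['frame'][335:375,360:410],None,fx=14,fy=14,interpolation=cv2.INTER_NEAREST)
cv2.imwrite('pics/z13.png',a[:,:,::-1])
E
```

```text
[ 0.5033 -0.2473  0.0679] [-0.103  0.539  0.647  1.981 -0.465  0.765  0.888] 0.1379647604016097 [ 7.9  0.2 -6.1] 23.15
red 27 385.6 359.9 [ 0.504  -0.2882  0.0575]
yel 19 379.7 354.8 [ 0.5041 -0.2768  0.0575]
reader dx,dy mm 0.8 11.4
```

View pics/z13.png

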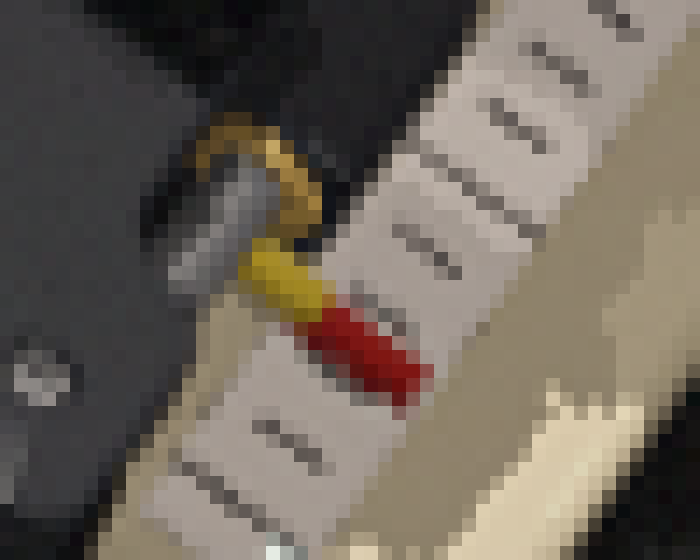

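```bash
python3 - <<'E'
from h import *
a=.0656
def an(f,box):
    c=load(f);x,y,w,h=box;r=cv2.cvtColor(c['frame'],cv2.COLOR_RGB2HSV)[y:y+h,x:x+w];o={}
    for col,mm in(('red',((r[:,:,0]<9)|(r[:,:,0]>171))&(r[:,:,1]>110)&(r[:,:,2]>60)),('yel',(r[:,:,0]>22)&(r[:,:,0]<34)&(r[:,:,1]>140)&(r[:,:,2]>60))):
        v,u=np.where(mm)
        if len(u)==0: print(f,col,'none');continue
        P=np.array([onz(c,i,j,.0575) for i,j in zip(u,v)]); X=(P[:,0]*np.cos(a)+P[:,1]*np.sin(a))*1e3;Y=(-P[:,0]*np.sin(a)+P[:,1]*np.cos(a))*1e3
        k=slice(None)
        print(f,col,len(u),'X mean %.1f min %.1f max %.1f p10 %.1f p90 %.1f Ymean %.1f [%.1f %.1f]'%(X.mean(),X.min(),X.max(),*np.percentile(X,[10,90]),Y.mean(),Y.min(),Y.max()))
for f in('side0.png','s8.png'): an(f,(370,315,60,60))
for f in('top0.png','t9.png'): an(f,(400,222,25,45))
an('s12.png',(370,340,40,30)); an('s13.png',(376,352,20,14))
c=load('s13.png');an('w9.png',(180,180,300,80))
E
```

```text
side0.png red 36 X mean 578.2 min 571.6 max 585.4 p10 573.0 p90 583.4 Ymean 1131.6 [1098.8 1165.8]
side0.png yel 31 X mean 702.3 min 695.8 max 709.9 p10 697.3 p90 707.5 Ymean 1321.3 [1281.0 1357.7]
s8.png red 36 X mean 578.2 min 571.6 max 585.4 p10 573.0 p90 583.4 Ymean 1131.6 [1098.8 1165.8]
s8.png yel 33 X mean 701.9 min 694.9 max 709.9 p10 696.8 p90 707.3 Ymean 1321.4 [1281.0 1357.7]
top0.png red 12 X mean 1086.7 min 1085.1 max 1088.4 p10 1085.3 p90 1088.1 Ymean 554.9 [547.9 562.0]
top0.png yel 1 X mean 1143.6 min 1143.6 max 1143.6 p10 1143.6 p90 1143.6 Ymean 569.4 [569.4 569.4]
t9.png red none
t9.png yel none
s12.png red 37 X mean 664.7 min 656.8 max 673.7 p10 658.3 p90 670.6 Ymean 1312.4 [1274.8 1353.3]
s12.png yel 19 X mean 699.1 min 691.8 max 706.4 p10 693.3 p90 705.0 Ymean 1394.6 [1370.5 1421.0]
s13.png red 30 X mean 696.4 min 688.4 max 704.7 p10 689.9 p90 702.4 Ymean 1419.9 [1386.6 1451.6]
s13.png yel 22 X mean 703.5 min 695.3 max 714.5 p10 696.9 p90 710.2 Ymean 1483.2 [1454.3 1510.3]
w9.png red 62 X mean 331.2 min 329.0 max 333.4 p10 329.7 p90 332.8 Ymean -147.4 [-153.3 -141.1]
w9.png yel none
```

Forgot the box offset; fixing that.

```bash
python3 - <<'E'
from h import *
a=.0656
def an(f,box):
    c=load(f);x,y,w,h=box;r=cv2.cvtColor(c['frame'],cv2.COLOR_RGB2HSV)[y:y+h,x:x+w]
    for col,mm in(('red',((r[:,:,0]<9)|(r[:,:,0]>171))&(r[:,:,1]>110)&(r[:,:,2]>60)),('yel',(r[:,:,0]>22)&(r[:,:,0]<34)&(r[:,:,1]>140)&(r[:,:,2]>60))):
        v,u=np.where(mm)
        if len(u)==0: print(f,col,'none');continue
        P=np.array([onz(c,i+x,j+y,.0575) for i,j in zip(u,v)]); X=(P[:,0]*np.cos(a)+P[:,1]*np.sin(a))*1e3;Y=(-P[:,0]*np.sin(a)+P[:,1]*np.cos(a))*1e3
        print(f,col,len(u),'X mean %.1f min %.1f max %.1f p10 %.1f p90 %.1f Y mean %.1f [%.1f %.1f]'%(X.mean(),X.min(),X.max(),*np.percentile(X,[10,90]),Y.mean(),Y.min(),Y.max()))
for f in('side0.png','s8.png'): an(f,(370,315,60,60))
an('top0.png',(400,222,25,45))
an('s12.png',(370,340,40,30)); an('s13.png',(376,352,20,14))
E
```

```text
side0.png red 36 X mean 484.1 min 481.0 max 487.0 p10 481.7 p90 486.5 Y mean -319.0 [-326.5 -311.8]
side0.png yel 31 X mean 537.2 min 534.7 max 539.8 p10 535.1 p90 539.2 Y mean -304.6 [-313.4 -296.2]
s8.png red 36 X mean 484.1 min 481.0 max 487.0 p10 481.7 p90 486.5 Y mean -319.0 [-326.5 -311.8]
s8.png yel 33 X mean 537.0 min 534.3 max 539.8 p10 534.9 p90 539.1 Y mean -304.5 [-313.4 -296.2]
top0.png red 12 X mean 487.9 min 486.4 max 489.4 p10 486.6 p90 489.2 Y mean -321.1 [-328.0 -314.2]
top0.png yel 1 X mean 539.6 min 539.6 max 539.6 p10 539.6 p90 539.6 Y mean -311.2 [-311.2 -311.2]
s12.png red 37 X mean 484.2 min 481.0 max 487.1 p10 481.7 p90 486.7 Y mean -319.3 [-326.9 -311.8]
s12.png yel 19 X mean 496.5 min 493.8 max 499.2 p10 494.4 p90 498.5 Y mean -309.3 [-313.4 -305.0]
s13.png red 30 X mean 484.1 min 481.0 max 487.1 p10 481.7 p90 486.4 Y mean -320.7 [-326.9 -314.7]
s13.png yel 22 X mean 485.3 min 482.4 max 489.1 p10 483.0 p90 487.6 Y mean -308.9 [-313.9 -304.6]
```

>>> arm_command:
  plan:
    - {"x":-0.025,"y":0,"z":0,"ax":0,"ay":0,"az":0,"fingers":1}
    - {"x":0,"y":0,"z":0,"ax":0,"ay":0,"az":0,"fingers":1}
    - {"x":0,"y":0,"z":0,"ax":0,"ay":0,"az":0,"fingers":1}
    - {"x":0,"y":0,"z":0,"ax":0,"ay":0,"az":0,"fingers":1}
    - {"x":0,"y":0,"z":0,"ax":0,"ay":0,"az":0,"fingers":1}
    - {"x":0,"y":0,"z":0,"ax":0,"ay":0,"az":0,"fingers":1}
    - {"x":0,"y":0,"z":0,"ax":0,"ay":0,"az":0,"fingers":1}

```text
time_s: 23.9
tool_pos: [0.5026, -0.2473, 0.0679]
orientation: [[0.005, 0.998, 0.07], [-0.002, 0.07, -0.998], [-1.0, 0.005, 0.002]]
ft_force: [8.4, -0.4, -6.6]
grip_width: 0.138
```

```bash
python3 pm.py 14; python3 - <<'E'
from h import *
c=load('s14.png'); t=snap('top','t14.png')
# predicted alignment line: reader y direction through red centre
a=.0656; r=np.array([.5045,-.2870,.0575]); 
im=cv2.resize(c['frame'][335:375,360:410],None,fx=8,fy=8,interpolation=cv2.INTER_NEAREST)
T=cv2.resize(t['frame'][160:290,290:440],None,fx=2.46,fy=2.46)
cv2.imwrite('pics/z14.png',np.hstack([im,T[:320]])[:,:,::-1])
E
```

```text
[ 0.5026 -0.2473  0.0679] [-0.103  0.539  0.647  1.983 -0.465  0.764  0.889] 0.13822071702834327 [ 8.4 -0.4 -6.6] 23.9
red 27 385.6 359.9 [ 0.504  -0.2882  0.0575]
yel 19 379.4 354.9 [ 0.5035 -0.2766  0.0575]
reader dx,dy mm 0.3 11.7
```

View pics/z14.png

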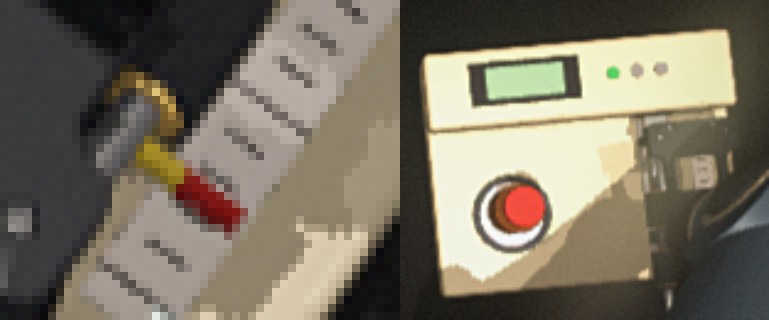

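View pics/s14.png

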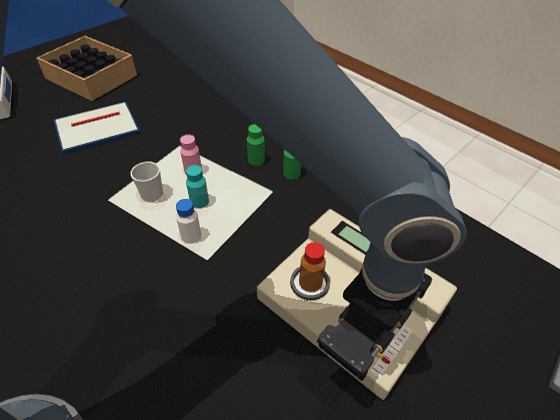

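Residual is about 0.3 mm, the pointer and mark are collinear in the side view, the bottle is upright in the well and the bystanders are standing. Handing in.

```bash
python3 -c "
from bench import *
print(finish_job())"
```

```text
the job is handed in; nothing more can be done
None
```

I mixed the amber bottle, set it in the reader's well, and handed the job in with the shutter held at the red mark, at about 24 s on the robot's clock.

- **Bottle:** I gripped the red-capped amber bottle by its body and turned it to 2.49 rad from upright. I held it there for about 1 s, set it down with roughly 5 N of contact force, and let go. The last side and top views show it upright inside the ring.
- **Shutter:** I pulled the tab out about 53 mm. The gripper was still closed on it, at about 12 mm, with the spring force steady at about 8 N. The last image measurement put the pointer 0.3 mm short of the mark, which is within about 1 mm of measuring error. The pointer and mark line up in the close crop.
- **Bystanders:** The white bottle, the beaker and the look-alikes were standing where they were. I saw no change in the red mark.
- **Checks that disagreed:**
  - My first automatic fit of the well in the top view failed, so I refitted the ring.
  - The side and top views differed by up to about 5 mm in y, so I used a value in between.
  - In the last frames the pointer was partly hidden by the gripper, so I compared its position with the earlier unobstructed views. These put the distance to the mark at 52.6 to 53.0 mm.

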